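# Put the wooden train back in its display tray

### The arm

A 7-joint arm with a two-finger parallel gripper is mounted at the origin on the work surface. World frame = base frame: x ahead of the robot, y to its left, z up, the work surface at z = 0. Lengths are in m, angles in rad, forces in N, time in s.
With the tool pointing down it reaches from about 0.4 to 0.85 m from the base axis. Payload 10.4 kg.
Tool frame: the origin (TCP) lies at the very end of the fingers, on their centre line; the grasp point (between the pads) lies 19 mm behind it; z points along the fingers, y is the line along which they close (so a half turn about z gives the same grasp; the last joint's range is limited). The gripper opens to 85 mm and grips with 20 to 120 N. Pads are 22 mm wide; open, the fingers measure 114 mm over their backs; the gripper's body (76 mm by 85 mm) begins 54 mm behind the grasp point. The pads swing forward as they close: fully open they stand 13 mm farther back than shut.
Start: joints at [1.097, 0.332, -0.065, 1.46, 0.022, 1.35, -0.088], TCP at [0.272, -0.563, 0.231] pointing down, gripper open.
Joint ranges: [-2.6, 2.6], [-0.5, 2.12], [-1.47, 1.34], [0.16, 2.42], [-1.27, 4.41], [0.06, 2.06], [-2.6, 2.6]. Speed limits (rad/s): [2.22, 2.22, 2.79, 2.79, 3.14, 3.14, 3.14].

### API

Orientations are given as a unit quaternion [x, y, z, w].
In Python, from workcell import manip, optics gives the robot as it stands.
- The arm moves only by the tool jog_arm, never from a script. Its arguments are lists of equal length, an entry for each row: "dr": the turn, a rotation vector about the tool's x, y, z normalised to -1 to 1, where 1 is 4 degrees, a list of three; "translation": the shift along the tool's x, y, z normalised to -1 to 1, where 1 is 0.025 m, a list of three; "jaw": the opening, from 0 (shut) to 1 (fully open). A call has 1 to 10 rows; each row shifts and turns the commanded pose from where the row before left it, along the tool's axes as they then stand; what a row does not reach is not made up. A row lasts 1/10 s, in which the tool goes at most 50 mm and 8.59 degrees, less where a joint would pass 70% of its speed; a pose out of reach is approached as far as the arm can. A call with a number of a shift or a turn outside -1 to 1 is refused whole. A call with a gripper value outside its range is refused whole. The fingers move at their own pace and stop on an object; "squeeze" is the grip in N (left out, the last holds). Time passes only in rows, so rows that do not move let the fingers close. It gives the time, the measured TCP pose, the force, the opening and the grip force at its end, in the units of the state.
- manip.get_obs(): the state, without advancing time (a new reading comes with each control period).
- optics.camera(name): name is "scene" or "top" or "wrist"; returns a dict with "color" (384x512x3 uint8, red, green, blue), "mtx" (3x3 intrinsics, pixels), "k1" (the pictures are not rectified: a ray, as slopes to the right and down, at radius r is drawn at 1 + k1 r^2 times it, then the intrinsics apply), "R" (3x3) and "t" (3): a world point X has camera coordinates R X + t. Camera axes: x right, y down, z forward; pixel columns grow to the right and rows downward; lengths in m; the calibration is good to about 2 mm. A picture is of the moment at which its call begins. There is no depth.
- manip.hand_in(): hands the job in; it is judged then, once.
The state is a dict: "clock": time; "joint_pos": joint angles; "joint_velocities": joint speeds; "tau": joint torques, N m; "position": TCP position; "ee_rot": TCP orientation; "ft_force": force on the tool from outside, world axes, zero at the start; "torque": the same for the moment, N m; "grip_width": opening from 0.0 (shut) to 1.0 (fully open); "grasp_force": force on a finger pad.
Only numpy, scipy, OpenCV 4.12 (cv2) and the standard library are available. Lean on these libraries where they do the work, as an engineer would, in place of code of your own. Each camera call takes 0.05 s, during which the arm holds its last target. There are 200 camera calls.

### The job

Put the wooden train back in its display tray on the shop counter, one piece to a bay: the steam engine in the bay next to the signal, then the tank wagon, then the box wagon, and the log wagon in the last bay by the buffer stop. Each piece must stand on its wheels on the bay floor, lengthwise along the tray, facing either way. The van and the tanker lorry are not part of the train: leave them where they stand.

Things in the scene. Friction and masses are not known exactly. Their poses are not given: they have to be found in the camera images.
- engine: Toy steam engine. 80 mm long over small steel coupling buttons at both ends; a lying round boiler with a dark chimney at the front (+x) and a square cab with brown roof at the back, 62 high. Light wood, dark fixed wheels. Origin: centre of its underside (bottom of the wheels); x lengthwise, z up. 38 wide over the wheels; grip across at mid-length, 36 above the underside, 30 wide there. (mm)
- tank_wagon: Toy tank wagon. 80 mm long over small steel coupling buttons at both ends; one long lying round tank with two dark bands and a filler cap on top, no cab, 57 high. Light wood, dark fixed wheels. Origin: centre of its underside (bottom of the wheels); x lengthwise, z up. 38 wide over the wheels; grip across at mid-length, 36 above the underside, 30 wide there. (mm)
- box_wagon: Toy box wagon. 80 mm long over small steel coupling buttons at both ends; a plain closed box the whole length with upright dark plank lines and a light roof with a brown ridge plank, 59 high. Light wood, dark fixed wheels. Origin: centre of its underside (bottom of the wheels); x lengthwise, z up. 38 wide over the wheels; grip across at mid-length, 36 above the underside, 34 wide there. (mm)
- log_wagon: Toy log wagon. 80 mm long over small steel coupling buttons at both ends; low, with two side boards (tops 45 high) and brown round logs fixed between them. Light wood, dark fixed wheels. Origin: centre of its underside (bottom of the wheels); x lengthwise, z up. 38 wide over the wheels; grip across at mid-length, 36 above the underside, 36 wide there. (mm)
- van: Toy delivery van. Not part of the train: 72 mm long, no coupling buttons; a box body with a low bonnet and two headlamps at the front (+x), light roof, 55 high. Light wood, dark fixed wheels. Origin: centre of its underside (bottom of the wheels); x lengthwise, z up. 38 wide over the wheels; grip across at mid-length, 36 above the underside, 34 wide there. (mm)
- tanker_lorry: Toy tanker lorry. Not part of the train: 72 mm long, no coupling buttons; a square driver's cab at the front (+x) and a short round tank behind it, 55 high. Light wood, dark fixed wheels. Origin: centre of its underside (bottom of the wheels); x lengthwise, z up. 38 wide over the wheels; grip across at mid-length, 36 above the underside, 30 to 34 wide there. (mm)
- tray: Wooden tray, fixed, 72 by 520 mm, long along its y. Origin: centre of its underside, z up. Four bays in a row, centres at x = 0, y = -156, -52, 52, 156; each 100 long (y) by 64 wide inside, floor 6 above the counter. Walls and dividers 4 thick, tops 16 above the counter. A deck 50 long, top 16 high, at both ends. Dark track strips in the bays are decoration.
- signal: Toy railway signal, fixed: a slim post 8 thick on a round foot with a disc and ball on top, 75 tall in all, standing on the end deck at one end of the tray (235 along y from the tray's centre); which end differs. Origin at the centre of its foot. Sizes in mm.
- buffer: Toy buffer stop, fixed: a low crossbar 46 wide on two legs, 28 tall, on the deck at the other end of the tray from the signal (235 along y from the tray's centre). Origin at the centre of its underside. Sizes in mm.

How it is judged:
By the outcome, as a careful person would: the job done as asked, in the order asked, and still so for the second after the job is handed in, with the robot touching nothing.
It also fails if it takes over 99 s, if anything falls off the work surface, if the arm or the gripper's body presses on something with over 40 N, if the wrist force passes 120 N, or if a joint passes its speed limit or range.

## Working session

There is one attempt and no reset: what is moved stays moved. The work goes in short steps, Python scripts to look and compute and a tool call to move; the robot and the scene stay as the last step left them, time stands still between calls to the robot, and variables do not carry over. Pictures are saved under pics/ and viewed, at most 14 in all, crops included, and the job is handed in when it is done.

Besides the shell and the picture viewer there is one more tool, called after "Request:" as name(argument=value, ...), one argument or row to a line, values as JSON. jog_arm: Moves the arm, as the interface text tells. Scaled input: -1 to 1 covers 0.025 m each way for a shift and 4 degrees each way for a turn. Its arguments: {"type":"object","properties":{"dr":{"type":"array","items":{"type":"array","items":{"type":"number"}}},"translation":{"type":"array","items":{"type":"array","items":{"type":"number"}}},"jaw":{"type":"array","items":{"type":"number"}},"squeeze":{"type":"number"}},"required":["dr","translation","jaw"]}

```bash
mkdir -p pics; ls; python3 - <<'E'
from workcell import manip, optics
import cv2, numpy as np
for n in ("scene","top"):
    c=optics.camera(n); cv2.imwrite(f"pics/{n}0.png",cv2.resize(c["color"][:,:,::-1],(800,600),interpolation=cv2.INTER_CUBIC))
    cv2.imwrite(f"raw_{n}.png",c["color"][:,:,::-1]); np.savez(f"{n}.npz",**c)
    print(n,c["mtx"].tolist(),c["k1"],(-c["R"].T@c["t"]).round(3),c["R"].round(3).tolist())
o=manip.get_obs(); print({k:np.round(v,3).tolist() for k,v in o.items()})
E
```

```text
pics
scene [[361.0077689289793, 0.0, 259.6263431405289], [0.0, 361.0077689289793, 190.03914935887406], [0.0, 0.0, 1.0]] -0.08921330605966546 [ 1.07  -0.502  0.488] [[0.692, 0.722, 0.024], [0.381, -0.336, -0.861], [-0.614, 0.605, -0.508]]
top [[417.5630343546498, 0.0, 254.91462338074672], [0.0, 417.5630343546498, 194.5309379183134], [0.0, 0.0, 1.0]] 0.002654736885789455 [ 0.468 -0.007  1.247] [[-0.023, -1.0, -0.002], [-0.998, 0.023, -0.066], [0.066, 0.0, -0.998]]
{'clock': 0.1, 'joint_pos': [1.097, 0.333, -0.065, 1.461, 0.022, 1.35, -0.088], 'joint_velocities': [-0.0, 0.0, 0.0, -0.002, -0.0, 0.001, -0.0], 'tau': [0.001, -62.674, 0.049, -39.243, 0.016, 0.007, -0.0], 'position': [0.272, -0.562, 0.231], 'ee_rot': [0.975, 0.224, -0.0, -0.001], 'ft_force': [-0.478, -0.258, -0.857], 'torque': [0.016, 0.028, 0.035], 'grasp_force': 0.0, 'grip_width': 0.999}
```

View pics/scene0.png

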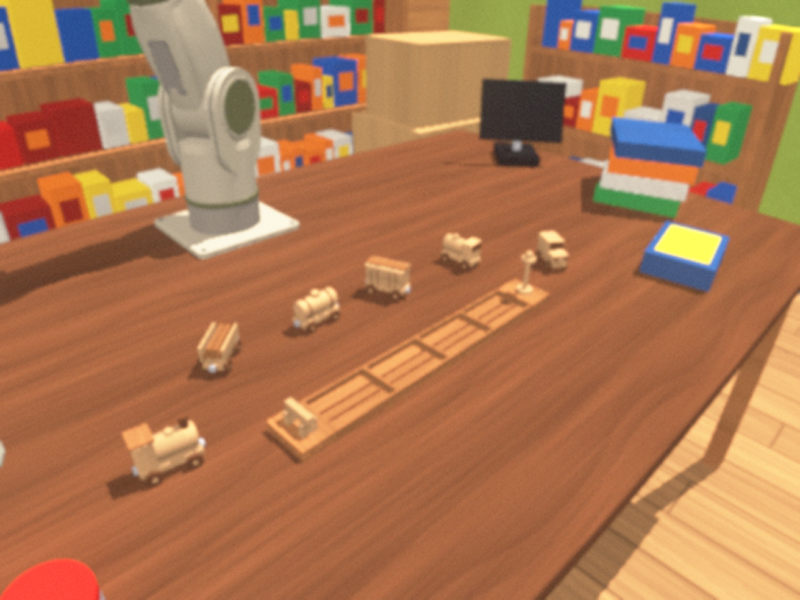

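View pics/top0.png

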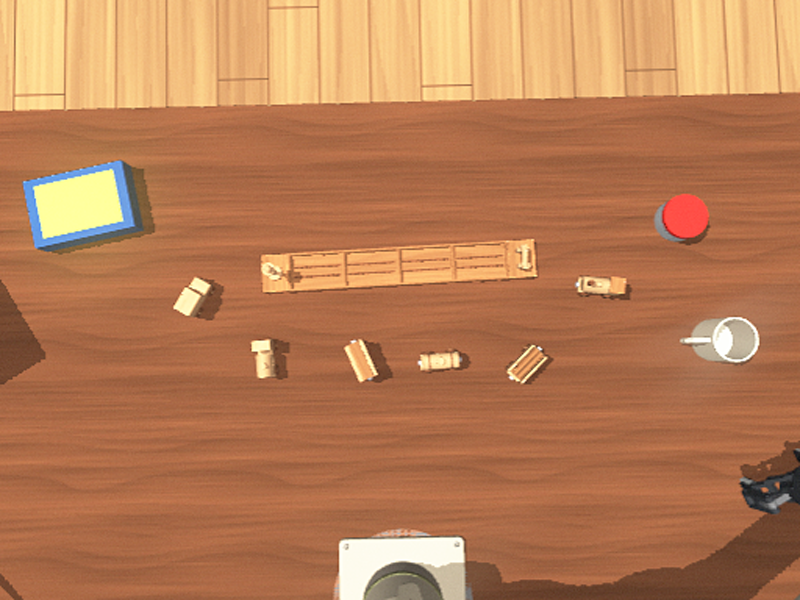

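The top view has image up as +x and left as +y. The signal is at (272,270) and the buffer at (524,257). The train pieces are engine (602,287), tank (440,360), box (361,360) and log (527,364). The lorry is at (264,358) and the van at (194,297), both to be left alone.

```bash
cat > h.py <<'E'
import numpy as np, cv2
def ray(c,px):
    D=np.array([c["k1"].item() if hasattr(c["k1"],'item') else c["k1"],0,0,0])
    px=np.array(px,float).reshape(-1,1,2)
    u=cv2.undistortPoints(px,c["mtx"],D).reshape(-1,2)
    d=np.c_[u,np.ones(len(u))]@c["R"]; return -c["R"].T@c["t"],d
def plane(c,px,z):
    o,d=ray(c,px); return (o+d*((z-o[2])/d[:,2])[:,None])[:,:2]
def proj(c,X):
    p,_=cv2.projectPoints(np.array(X,float).reshape(-1,1,3),cv2.Rodrigues(c["R"])[0],c["t"],c["mtx"],np.array([float(c["k1"]),0,0,0])); return p.reshape(-1,2)
E
python3 - <<'E'
from h import *
c=dict(np.load("top.npz")); im=c["color"]; hsv=cv2.cvtColor(im,cv2.COLOR_RGB2HSV)
s=512/800
for n,p in dict(eng=(602,287),tank=(440,360),counter=(440,420),log=(527,364),tray=(340,257),trayrim=(400,290)).items(): 
    print(n,hsv[int(p[1]*s),int(p[0]*s)])
m=((hsv[:,:,2]>175)&(hsv[:,:,1]<175)).astype(np.uint8)
m[:140]=0; m[270:]=0; m[:, :105]=0; m[:,405:]=0
cv2.imwrite("pics/mask.png",np.hstack([im[130:260,100:420,::-1],np.dstack([m*255]*3)[130:260,100:420]]))
cs,_=cv2.findContours(m,cv2.RETR_EXTERNAL,cv2.CHAIN_APPROX_NONE)
for k in cs:
    if cv2.contourArea(k)<30: continue
    (x,y),wh,a=cv2.minAreaRect(k); w=plane(c,k.reshape(-1,2),0.04); (X,Y),WH,A=cv2.minAreaRect(w.astype(np.float32)*1000)
    print((int(x/s),int(y/s)),round(X),round(Y),np.round(WH),round(A,1))
E
```

```text
eng [ 18 107 245]
tank [ 25  72 255]
counter [ 11 153 177]
log [ 12 155 188]
tray [ 15 143 246]
trayrim [ 10 150 182]
(327, 415) 346 128 [599.  17.] 88.7
(561, 414) 339 -302 [255.  23.] 88.7
(591, 360) 436 -360 [147.  14.] 88.7
(421, 360) 442 -47 [135.  34.] 88.7
(525, 363) 433 -239 [44. 79.] 49.4
(331, 368) 432 120 [ 84. 151.] 18.7
(217, 361) 449 328 [ 69. 200.] 3.5
(604, 315) 518 -389 [ 25. 100.] 3.2
(430, 317) 522 -66 [ 44. 363.] 1.7
(397, 271) 610 -8 [193. 879.] 2.4
(537, 222) 695 -271 [228.  11.] 87.6
(278, 224) 703 213 [430.  21.] 88.7
```

View pics/mask.png

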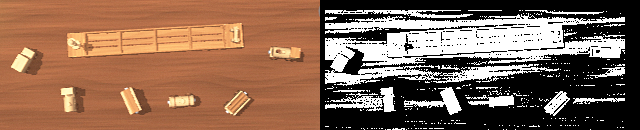

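The mask merges with the counter grain, so I'll raise the value threshold.

```bash
python3 - <<'E'
from h import *
c=dict(np.load("top.npz")); im=c["color"]; hsv=cv2.cvtColor(im,cv2.COLOR_RGB2HSV)
s=512/800
m=(hsv[:,:,2]>212).astype(np.uint8)
m[:140]=0; m[270:]=0; m[:, :105]=0; m[:,405:]=0
m=cv2.morphologyEx(m,cv2.MORPH_CLOSE,np.ones((3,3)))
m=cv2.morphologyEx(m,cv2.MORPH_OPEN,np.ones((3,3)))
cs,_=cv2.findContours(m,cv2.RETR_EXTERNAL,cv2.CHAIN_APPROX_NONE)
for k in cs:
    if cv2.contourArea(k)<30: continue
    (x,y),wh,a=cv2.minAreaRect(k); z=.016 if cv2.contourArea(k)>2000 else .04
    w=plane(c,k.reshape(-1,2),z); (X,Y),WH,A=cv2.minAreaRect(w.astype(np.float32)*1000)
    print((int(x/s),int(y/s)),round(X),round(Y),np.round(WH),round(A,1))
# hand-picked tray corners (800 px)
p=np.array([(262,257),(535,240),(537,277),(263,293)])*s
w=plane(c,p,.016); print(w.round(3).tolist(),w.mean(0))
E
```

```text
(438, 360) 442 -79 [27. 71.] 3.4
(526, 364) 431 -240 [36. 80.] 43.3
(359, 358) 448 67 [76. 37.] 22.2
(260, 358) 453 250 [32. 66.] 89.4
(190, 295) 573 378 [37. 73.] 53.2
(601, 284) 576 -385 [87. 29.] 88.7
(397, 264) 624 -8 [ 72. 520.] 2.0
[[0.645, 0.25], [0.666, -0.27], [0.595, -0.271], [0.577, 0.249]] [ 0.6205768  -0.01063575]
```

Request:
jog_arm(
  dr=[
    [0,0,-1],
    [0,0,-1],
    [0,0,-1],
    [0,0,-1],
    [0,0,-1],
    [0,0,-1],
    [0,0,-1],
    [0,0,-1],
  ],
  translation=[
    [1,0,0],
    [1,0,0],
    [1,0,0],
    [1,0,0],
    [1,0,0],
    [1,0,0],
    [1,0,0],
    [1,0,0],
  ],
  jaw=[1,1,1,1,1,1,1,1],
)

```text
clock: 0.9
position: [0.4252, -0.4343, 0.2314]
ee_rot: [0.874, 0.486, 0.0, 0.0]
ft_force: [-0.2, 0.4, 0.5]
grip_width: 0.999
grasp_force: 0.0
```

```bash
cat >> h.py <<'E'
def plan(x,y,z,phi):
    """print remaining shift in tool units after finishing the turn, assuming tool vertical"""
    from workcell import manip
    from scipy.spatial.transform import Rotation as Rn
    o=manip.get_obs(); R=Rn.from_quat(o["ee_rot"]).as_matrix(); p=np.array(o["position"])
    cur=np.degrees(np.arctan2(R[1,0],R[0,0])); dphi=(phi-cur+90)%180-90
    a=np.radians(cur+dphi); d=np.array([x,y,z])-p
    t=[d[0]*np.cos(a)+d[1]*np.sin(a), d[0]*np.sin(a)-d[1]*np.cos(a), -d[2]]
    print("t",round(o["clock"],2),"pos",p.round(4),"phi",cur.round(2),"tilt",R[:2,2].round(4),"| turn",round(-dphi/4,2),"shift",np.round(np.array(t)/.025,2),
      "grip",round(o["grip_width"],3),round(o["grasp_force"],1),"F",np.round(o["ft_force"],1))
def wrist(name,z,lohi=None):
    from workcell import optics
    c=optics.camera("wrist"); cv2.imwrite(f"pics/{name}.png",c["color"][:,:,::-1]); np.savez(f"{name}.npz",**c); return c
E
python3 -c "
from h import *
plan(.576,-.385,.2,88.7)"
```

```text
t 0.9 pos [ 0.4252 -0.4343  0.2314] phi 58.17 tilt [ 0.0001 -0.0001] | turn -7.63 shift [2.11 5.98 1.26] grip 0.999 0.0 F [-0.2  0.4  0.5]
```

Request:
jog_arm(
  dr=[
    [0,0,-0.95],
    [0,0,-0.95],
    [0,0,-0.95],
    [0,0,-0.95],
    [0,0,-0.95],
    [0,0,-0.95],
    [0,0,-0.95],
    [0,0,-0.98],
  ],
  translation=[
    [0,0,0],
    [0.4,0,0.1],
    [0.4,0.6,0.2],
    [0.4,1,0.2],
    [0.4,1,0.2],
    [0.3,1,0.2],
    [0.2,1,0.2],
    [0,1,0.2],
  ],
  jaw=[1,1,1,1,1,1,1,1],
)

```text
clock: 1.7
position: [0.5784, -0.42, 0.1988]
ee_rot: [0.715, 0.699, 0.0, 0.0]
ft_force: [0.6, -0.5, 0.1]
grip_width: 1.005
grasp_force: 0.0
```

```bash
python3 -c "
from h import *
wrist('w_eng',0)
plan(.576,-.385,.2,88.7)"
```

```text
t 1.75 pos [ 0.5811 -0.4187  0.1968] phi 89.09 tilt [0.0004 0.0022] | turn 0.1 shift [ 1.34 -0.24 -0.13] grip 1.001 0.0 F [-1.5  2.8 -2.5]
```

View pics/w_eng.png

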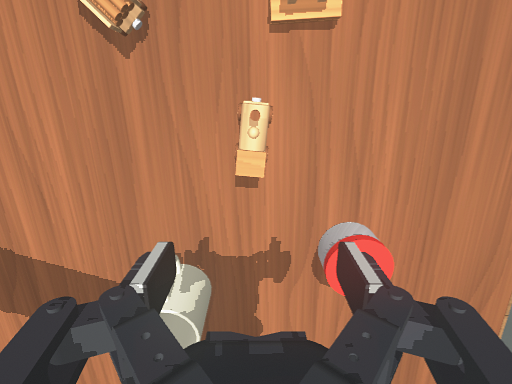

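The wrist view shows the engine with its chimney end at (256,100) and cab roof at (251,163), well clear of the fingers, mug and tin.

```bash
python3 -c "
from h import *
c=dict(np.load('w_eng.npz'))
print('cam',(-c['R'].T@c['t']).round(3))
print('button',plane(c,[(256,100)],.017))
w=plane(c,[(237,150),(267,152),(265,178),(235,175)],.061);print('roof',w.round(4).tolist(),w.mean(0).round(4))
print('chim',plane(c,[(255,115)],.055))
"
```

```text
cam [ 0.58  -0.339  0.343]
button [[ 0.58023323 -0.3431814 ]]
roof [[0.56, -0.3904], [0.5903, -0.3931], [0.5879, -0.4205], [0.5567, -0.4166]] [ 0.5737 -0.4052]
chim [[ 0.57891202 -0.35687286]]
```

```bash
python3 -c "
from h import *
plan(.576,-.382,.018,84)"
```

```text
t 1.75 pos [ 0.5811 -0.4187  0.1968] phi 89.09 tilt [0.0004 0.0022] | turn 1.27 shift [ 1.44 -0.36  7.15] grip 1.001 0.0 F [-1.5  2.8 -2.5]
```

Request:
jog_arm(
  dr=[
    [0,0,0.67],
    [0,0,0.6],
    [0,0,0],
    [0,0,0],
    [0,0,0],
    [0,0,0],
    [0,0,0],
    [0,0,0],
    [0,0,0],
    [0,0,0],
  ],
  translation=[
    [0,0,0],
    [0,0,0],
    [0.74,-0.18,0.5],
    [0.7,-0.18,1],
    [0,0,1],
    [0,0,1],
    [0,0,1],
    [0,0,1],
    [0,0,0.8],
    [0,0,0.6],
  ],
  jaw=[1,1,1,1,1,1,1,1,1,1],
)

```text
clock: 2.75
position: [0.5718, -0.3837, 0.0249]
ee_rot: [0.747, 0.665, -0.0, -0.001]
ft_force: [-0.8, 1.3, 0.2]
grip_width: 1.001
grasp_force: 0.0
```

```bash
python3 -c "
from h import *
plan(.576,-.382,.018,84)"
```

```text
t 2.75 pos [ 0.5718 -0.3837  0.0249] phi 83.4 tilt [-0.001   0.0008] | turn -0.15 shift [0.09 0.16 0.27] grip 1.001 0.0 F [-0.8  1.3  0.2]
```

Request:
jog_arm(
  dr=[
    [0,0,0],
    [0,0,0],
    [0,0,0],
    [0,0,0],
    [0,0,0],
    [0,0,0],
    [0,0,0],
    [0,0,0],
    [0,0,0],
    [0,0,0],
  ],
  translation=[
    [0,0.16,0.2],
    [0,0,0],
    [0,0,0],
    [0,0,0],
    [0,0,0],
    [0,0,0],
    [0,0,0],
    [0,0,0],
    [0,0,0],
    [0,0,0],
  ],
  jaw=[0.8,0.6,0.45,0.2,0.2,0.2,0.2,0.2,0.2,0.2],
  squeeze=40,
)

```text
clock: 3.75
position: [0.5767, -0.3858, 0.0226]
ee_rot: [0.747, 0.664, 0.0, 0.001]
ft_force: [0.0, 0.6, 6.5]
grip_width: 0.341
grasp_force: 39.6
```

```bash
python3 -c "
from h import *
plan(.618,.148,.18,92.1)"
```

```text
t 3.75 pos [ 0.5767 -0.3858  0.0226] phi 83.26 tilt [ 0.0018 -0.0012] | turn -2.21 shift [21.28  2.44 -6.29] grip 0.341 39.6 F [0.  0.6 6.5]
```

Request:
jog_arm(
  dr=[
    [0,0,0],
    [0,0,0],
    [0,0,0],
    [0,0,-0.55],
    [0,0,-0.55],
    [0,0,-0.55],
    [0,0,-0.55],
    [0,0,0],
    [0,0,0],
    [0,0,0],
  ],
  translation=[
    [0,0,-0.5],
    [0,0,-1],
    [0,0,-1],
    [0,0,-1],
    [0,0,-1],
    [0,0,-0.8],
    [0,0,0],
    [0.5,0,0],
    [1,0,0],
    [1,0,0],
  ],
  jaw=[0.2,0.2,0.2,0.2,0.2,0.2,0.2,0.2,0.2,0.2],
)

```text
clock: 4.75
position: [0.5729, -0.3211, 0.1532]
ee_rot: [0.695, 0.719, -0.0, -0.001]
ft_force: [0.4, 1.2, -1.7]
grip_width: 0.339
grasp_force: 39.7
```

```bash
python3 -c "
from h import *
plan(.618,.144,.15,92.1)"
```

```text
t 4.75 pos [ 0.5729 -0.3211  0.1532] phi 91.98 tilt [-0.0013  0.001 ] | turn -0.03 shift [18.53  2.48  0.13] grip 0.339 39.7 F [ 0.4  1.2 -1.7]
```

Request:
jog_arm(
  dr=[
    [0,0,0],
    [0,0,0],
    [0,0,0],
    [0,0,0],
    [0,0,0],
    [0,0,0],
    [0,0,0],
    [0,0,0],
    [0,0,0],
    [0,0,0],
  ],
  translation=[
    [1,0.24,0],
    [1,0.24,0],
    [1,0.24,0],
    [1,0.24,0],
    [1,0.24,0],
    [1,0.24,0],
    [1,0.24,0],
    [1,0.24,0],
    [1,0.24,0],
    [1,0.24,0],
  ],
  jaw=[0.2,0.2,0.2,0.2,0.2,0.2,0.2,0.2,0.2,0.2],
)

```text
clock: 5.75
position: [0.6237, -0.0689, 0.1534]
ee_rot: [0.694, 0.72, -0.0, -0.001]
ft_force: [0.6, 0.0, -1.0]
grip_width: 0.339
grasp_force: 39.7
```

Request:
jog_arm(
  dr=[
    [0,0,0],
    [0,0,0],
    [0,0,0],
    [0,0,0],
    [0,0,0],
    [0,0,0],
    [0,0,0],
    [0,0,0],
    [0,0,0],
    [0,0,0],
  ],
  translation=[
    [1,0,0],
    [1,0,0],
    [1,0,0],
    [1,0,0],
    [1,0,0],
    [1,0,0],
    [1,0,0],
    [1,0,0],
    [0.3,0,0],
    [0,0,0],
  ],
  jaw=[0.2,0.2,0.2,0.2,0.2,0.2,0.2,0.2,0.2,0.2],
)

```text
clock: 6.75
position: [0.6161, 0.1381, 0.1535]
ee_rot: [0.693, 0.72, -0.0, -0.0]
ft_force: [0.2, 0.1, -2.2]
grip_width: 0.341
grasp_force: 39.7
```

```bash
python3 -c "
from h import *
wrist('w_p1',0)
plan(.618,.144,.0295,92.1)"
```

```text
t 6.8 pos [0.6166 0.1363 0.1535] phi 92.08 tilt [-0.0007 -0.0008] | turn -0.0 shift [0.31 0.07 4.96] grip 0.338 39.7 F [ 0.5 -0.8 -1.9]
```

View pics/w_p1.png

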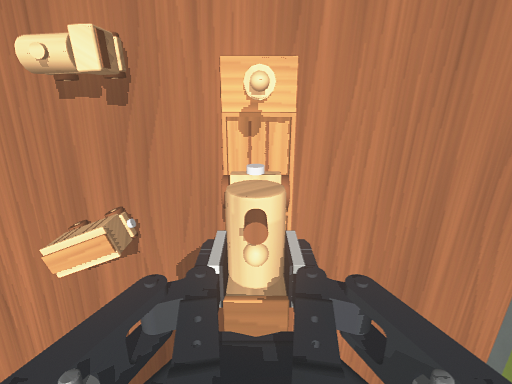

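The engine is held straight above its bay. The signal is on the deck at (260,82), with deck corners at (220,56), (298,56), (221,112) and (298,112).

```bash
python3 -c "
from h import *
c=dict(np.load('w_p1.npz'))
w=plane(c,[(220,56),(298,56),(221,112),(298,112)],.016);print(w.round(4).tolist())
print('button',plane(c,[(256,169)],.1535-.006))
"
```

```text
[[0.5787, 0.2526], [0.6499, 0.2553], [0.5796, 0.2031], [0.6542, 0.206]]
button [[0.61446401 0.18110924]]
```

Request:
jog_arm(
  dr=[
    [0,0,0],
    [0,0,0],
    [0,0,0],
    [0,0,0],
    [0,0,0],
    [0,0,0],
    [0,0,0],
    [0,0,0],
  ],
  translation=[
    [0.29,0.05,0.4],
    [0,0,0.9],
    [0,0,1],
    [0,0,1],
    [0,0,0.8],
    [0,0,0.5],
    [0,0,0.3],
    [0,0,0],
  ],
  jaw=[0.2,0.2,0.2,0.2,0.2,0.2,0.2,0.2],
)

```text
clock: 7.6
position: [0.6178, 0.1433, 0.0304]
ee_rot: [0.694, 0.72, -0.001, -0.0]
ft_force: [0.1, 0.4, -1.1]
grip_width: 0.342
grasp_force: 39.7
```

```bash
python3 -c "
from h import *
plan(.618,.1435,.0285,92.1)"
```

```text
t 7.6 pos [0.6178 0.1433 0.0304] phi 92.04 tilt [-0.0012 -0.0004] | turn -0.02 shift [0.01 0.01 0.08] grip 0.342 39.7 F [ 0.1  0.4 -1.1]
```

Request:
jog_arm(
  dr=[
    [0,0,0],
    [0,0,0],
    [0,0,0],
    [0,0,0],
    [0,0,0],
    [0,0,0],
    [0,0,0],
    [0,0,0],
    [0,0,0],
    [0,0,0],
  ],
  translation=[
    [0,0,0.07],
    [0,0,0],
    [0,0,0],
    [0,0,0],
    [0,0,0],
    [0,0,0],
    [0,0,-0.5],
    [0,0,-1],
    [0,0,-1],
    [0,0,-1],
  ],
  jaw=[0.2,0.2,0.35,0.5,0.7,0.8,0.8,0.8,0.8,0.8],
)

```text
clock: 8.6
position: [0.6182, 0.144, 0.1191]
ee_rot: [0.694, 0.72, 0.0, 0.0]
ft_force: [-0.4, -0.0, 0.1]
grip_width: 0.799
grasp_force: 0.0
```

```bash
python3 -c "
from h import *
plan(.442,-.079,.19,93.4)"
```

```text
t 8.6 pos [0.6182 0.144  0.1191] phi 92.08 tilt [0.0006 0.0002] | turn -0.33 shift [-8.49 -7.56 -2.84] grip 0.799 0.0 F [-0.4 -0.   0.1]
```

Request:
jog_arm(
  dr=[
    [0,0,0],
    [0,0,-0.33],
    [0,0,0],
    [0,0,0],
    [0,0,0],
    [0,0,0],
    [0,0,0],
    [0,0,0],
    [0,0,0],
    [0,0,0],
  ],
  translation=[
    [0,0,-0.9],
    [0,0,-0.9],
    [-1,-0.8,-0.9],
    [-1,-0.9,0],
    [-1,-1,0],
    [-1,-1,0],
    [-1,-1,0],
    [-1,-1,0],
    [-1,-0.9,0],
    [-1,-0.9,0],
  ],
  jaw=[0.8,0.8,1,1,1,1,1,1,1,1],
)

```text
clock: 9.6
position: [0.4419, -0.0677, 0.1856]
ee_rot: [0.686, 0.728, 0.0, 0.001]
ft_force: [0.9, -0.3, -0.2]
grip_width: 1.001
grasp_force: 0.0
```

Request:
jog_arm(
  dr=[
    [0,0,0],
    [0,0,0],
    [0,0,0],
  ],
  translation=[
    [-1,0,0],
    [-0.3,0,0],
    [0,0,0],
  ],
  jaw=[1,1,1],
)

```text
clock: 9.9
position: [0.4449, -0.0999, 0.1852]
ee_rot: [0.686, 0.727, 0.0, 0.0]
ft_force: [-0.5, -0.1, -0.2]
grip_width: 1.0
grasp_force: 0.0
```

```bash
python3 -c "
from h import *
wrist('w_tank',0)
plan(.442,-.079,.021,93.4)"
```

```text
t 9.95 pos [ 0.445  -0.0987  0.1851] phi 93.4 tilt [0.0007 0.0002] | turn -0.0 shift [ 0.79 -0.07  6.56] grip 0.998 0.0 F [-0.3  0.1  0.1]
```

View pics/w_tank.png

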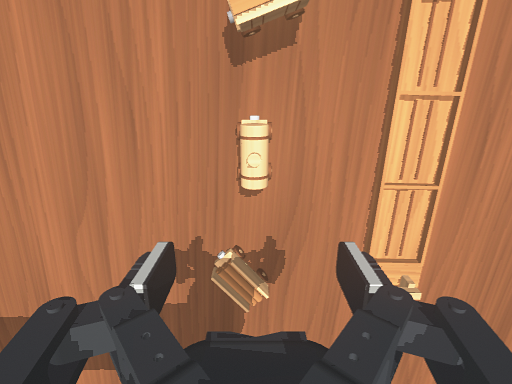

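The tank wagon lies along the image vertical: coupling button at (255,118), filler cap at (254,159), near end at (255,187).

```bash
python3 -c "
from h import *
c=dict(np.load('w_tank.npz'))
print('button',plane(c,[(255,118)],.017),'cap',plane(c,[(254.5,159.5)],.055),'ends',plane(c,[(255,123),(254.5,188)],.04))
plan(.442,-.075,.021,93.4)
"
```

```text
button [[ 0.44077418 -0.04165406]] cap [[ 0.44250614 -0.07899828]] ends [[ 0.44100302 -0.04485976]
 [ 0.44444078 -0.11373741]]
t 9.95 pos [ 0.445  -0.0987  0.1851] phi 93.4 tilt [0.0007 0.0002] | turn -0.0 shift [ 0.95 -0.07  6.56] grip 0.998 0.0 F [-0.3  0.1  0.1]
```

Request:
jog_arm(
  dr=[
    [0,0,0],
    [0,0,0],
    [0,0,0],
    [0,0,0],
    [0,0,0],
    [0,0,0],
    [0,0,0],
    [0,0,0],
    [0,0,0],
    [0,0,0],
  ],
  translation=[
    [0.75,-0.07,0.4],
    [0,0,1],
    [0,0,1],
    [0,0,1],
    [0,0,1],
    [0,0,1],
    [0,0,0.7],
    [0,0,0.4],
    [0,0,0],
    [0,0,0],
  ],
  jaw=[1,1,1,1,1,1,1,1,0.8,0.6],
)

```text
clock: 10.95
position: [0.4424, -0.0802, 0.0227]
ee_rot: [0.686, 0.728, 0.0, 0.0]
ft_force: [0.7, -0.0, 0.3]
grip_width: 0.69
grasp_force: 0.0
```

Request:
jog_arm(
  dr=[
    [0,0,0],
    [0,0,0],
    [0,0,0],
    [0,0,0],
    [0,0,0],
    [0,0,0],
    [0,0,0],
  ],
  translation=[
    [0,0,0],
    [0,0,0],
    [0,0,0],
    [0,0,0],
    [0,0,0],
    [0,0,0],
    [0,0,0],
  ],
  jaw=[0.45,0.2,0.2,0.2,0.2,0.2,0.2],
)

```text
clock: 11.65
position: [0.4426, -0.0808, 0.023]
ee_rot: [0.686, 0.728, 0.0, 0.001]
ft_force: [-1.5, 1.4, 5.0]
grip_width: 0.335
grasp_force: 39.0
```

```bash
python3 -c "
from h import *
plan(.622,.044,.16,92.1)"
```

```text
t 11.65 pos [ 0.4426 -0.0808  0.023 ] phi 93.38 tilt [ 0.0016 -0.0005] | turn 0.32 shift [ 4.73  7.36 -5.48] grip 0.335 39.0 F [-1.5  1.4  5. ]
```

Request:
jog_arm(
  dr=[
    [0,0,0],
    [0,0,0],
    [0,0,0],
    [0,0,0],
    [0,0,0],
    [0,0,0.32],
    [0,0,0],
    [0,0,0],
    [0,0,0],
    [0,0,0],
  ],
  translation=[
    [0,0,-0.5],
    [0,0,-1],
    [0,0,-1],
    [0,0,-1],
    [0,0,-1],
    [0,0,-1],
    [0.4,0.6,0],
    [0.65,1,0],
    [0.65,1,0],
    [0.65,1,0],
  ],
  jaw=[0.2,0.2,0.2,0.2,0.2,0.2,0.2,0.2,0.2,0.2],
)

```text
clock: 12.65
position: [0.5305, -0.0182, 0.1608]
ee_rot: [0.694, 0.72, 0.0, 0.001]
ft_force: [0.0, 0.7, -1.1]
grip_width: 0.337
grasp_force: 39.7
```

Request:
jog_arm(
  dr=[
    [0,0,0],
    [0,0,0],
    [0,0,0],
    [0,0,0],
    [0,0,0],
    [0,0,0],
  ],
  translation=[
    [0.65,1,0],
    [0.65,1,0],
    [0.65,1,0],
    [0.43,0.76,0],
    [0,0,0],
    [0,0,0],
  ],
  jaw=[0.2,0.2,0.2,0.2,0.2,0.2],
)

```text
clock: 13.25
position: [0.6211, 0.0442, 0.16]
ee_rot: [0.694, 0.72, -0.0, -0.0]
ft_force: [-0.0, -1.1, -0.7]
grip_width: 0.336
grasp_force: 39.8
```

```bash
python3 -c "
from h import *
plan(.622,.044,.0295,92.1)"
```

```text
t 13.25 pos [0.6211 0.0442 0.16  ] phi 92.14 tilt [-0.0003  0.0001] | turn 0.01 shift [-0.01  0.04  5.22] grip 0.336 39.8 F [-0.  -1.1 -0.7]
```

Request:
jog_arm(
  dr=[
    [0,0,0],
    [0,0,0],
    [0,0,0],
    [0,0,0],
    [0,0,0],
    [0,0,0],
    [0,0,0],
    [0,0,0],
    [0,0,0],
  ],
  translation=[
    [0,0.04,0.5],
    [0,0,1],
    [0,0,1],
    [0,0,1],
    [0,0,0.8],
    [0,0,0.5],
    [0,0,0.3],
    [0,0,0.12],
    [0,0,0],
  ],
  jaw=[0.2,0.2,0.2,0.2,0.2,0.2,0.2,0.2,0.2],
)

```text
clock: 14.15
position: [0.6226, 0.044, 0.0297]
ee_rot: [0.694, 0.72, 0.0, 0.0]
ft_force: [0.1, 0.7, -0.9]
grip_width: 0.333
grasp_force: 39.8
```

```bash
python3 -c "
from h import *
plan(.622,.044,.0295,92.1)"
```

```text
t 14.15 pos [0.6226 0.044  0.0297] phi 92.1 tilt [ 0.0007 -0.0003] | turn -0.0 shift [ 0.   -0.02  0.01] grip 0.333 39.8 F [ 0.1  0.7 -0.9]
```

Request:
jog_arm(
  dr=[
    [0,0,0],
    [0,0,0],
    [0,0,0],
    [0,0,0],
    [0,0,0],
    [0,0,0],
    [0,0,0],
    [0,0,0],
    [0,0,0],
    [0,0,0.5],
  ],
  translation=[
    [0,0,0.03],
    [0,0,0],
    [0,0,0],
    [0,0,0],
    [0,0,0],
    [0,0,-0.5],
    [0,0,-1],
    [0,0,-1],
    [0,0,-1],
    [0,0,-1],
  ],
  jaw=[0.2,0.35,0.5,0.7,0.8,0.8,0.8,0.8,0.8,0.8],
)

```text
clock: 15.15
position: [0.6224, 0.0443, 0.1429]
ee_rot: [0.706, 0.708, 0.0, 0.0]
ft_force: [1.3, 0.6, -0.4]
grip_width: 0.798
grasp_force: 0.0
```

Request:
jog_arm(
  dr=[
    [0,0,1],
    [0,0,1],
    [0,0,1],
    [0,0,1],
    [0,0,1],
    [0,0,1],
    [0,0,1],
    [0,0,1],
    [0,0,1],
    [0,0,1],
  ],
  translation=[
    [0,0,-1],
    [0,-0.5,-0.8],
    [0,-0.5,0],
    [0,-0.5,0],
    [0,-0.5,0],
    [0,-0.5,0],
    [0,-0.5,0],
    [0,-0.5,0],
    [0,-0.5,0],
    [0,-0.5,0],
  ],
  jaw=[1,1,1,1,1,1,1,1,1,1],
)

```text
clock: 16.15
position: [0.5178, 0.0822, 0.1868]
ee_rot: [0.906, 0.422, 0.0, 0.0]
ft_force: [-0.2, 0.6, -0.0]
grip_width: 0.998
grasp_force: 0.0
```

```bash
python3 -c "
from h import *
plan(.42,.056,.19,22.2)"
```

```text
t 16.15 pos [0.5178 0.0822 0.1868] phi 49.95 tilt [ 0.0009 -0.0001] | turn 6.94 shift [-4.02 -0.51 -0.13] grip 0.998 0.0 F [-0.2  0.6 -0. ]
```

Request:
jog_arm(
  dr=[
    [0,0,1],
    [0,0,1],
    [0,0,1],
    [0,0,1],
    [0,0,1],
    [0,0,1],
    [0,0,0.94],
    [0,0,0],
    [0,0,0],
    [0,0,0],
  ],
  translation=[
    [0,0,0],
    [0,0,0],
    [0,0,0],
    [0,0,0],
    [-0.5,0,0],
    [-1,0,0],
    [-1,-0.1,0],
    [-1,-0.2,0],
    [-0.5,-0.1,0],
    [0,0,0],
  ],
  jaw=[1,1,1,1,1,1,1,1,1,1],
)

```text
clock: 17.15
position: [0.4243, 0.046, 0.1868]
ee_rot: [0.981, 0.194, 0.001, 0.001]
ft_force: [0.7, -0.1, -0.2]
grip_width: 0.995
grasp_force: 0.0
```

```bash
python3 -c "
from h import *
wrist('w_box',0)
plan(.448,.067,.0225,22.2)"
```

```text
t 17.2 pos [0.4253 0.0463 0.1868] phi 22.35 tilt [ 0.0019 -0.0006] | turn 0.04 shift [ 1.15 -0.42  6.57] grip 1.002 0.0 F [ 1.1 -1.   0. ]
```

View pics/w_box.png

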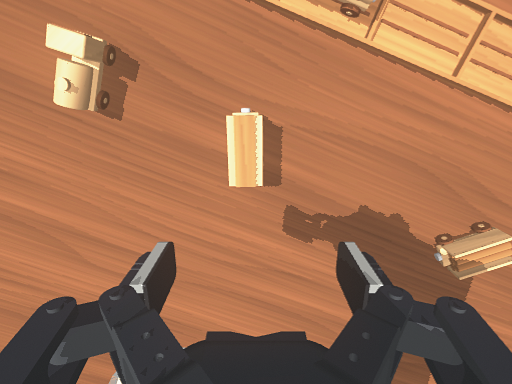

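The box wagon's roof spans (227,115) to (264,187), its button is at (245,110), and it sits well between the fingers' lanes.

```bash
python3 -c "
from h import *
c=dict(np.load('w_box.npz'))
w=plane(c,[(227,115),(263,114),(264,187),(229,187)],.055);print(w.round(4).tolist(),w.mean(0))
print(plane(c,[(245,110)],.017))
d=(w[0]+w[1]-w[2]-w[3])/2;phi=np.degrees(np.arctan2(d[1],d[0]));print(phi,np.hypot(*d))
plan(*w.mean(0),.0225,phi)
"
```

```text
[[0.4723, 0.0959], [0.4862, 0.0645], [0.4193, 0.0352], [0.4055, 0.0686]] [0.44580486 0.06606238]
[[0.48094262 0.0823143 ]]
22.94193724800483 0.07258130521373544
t 17.2 pos [0.4253 0.0463 0.1868] phi 22.35 tilt [ 0.0019 -0.0006] | turn -0.15 shift [ 1.06 -0.41  6.57] grip 1.002 0.0 F [ 1.1 -1.   0. ]
```

Request:
jog_arm(
  dr=[
    [0,0,-0.15],
    [0,0,0],
    [0,0,0],
    [0,0,0],
    [0,0,0],
    [0,0,0],
    [0,0,0],
    [0,0,0],
    [0,0,0],
    [0,0,0],
  ],
  translation=[
    [0.55,-0.2,0],
    [0.5,-0.2,0.5],
    [0,0,1],
    [0,0,1],
    [0,0,1],
    [0,0,1],
    [0,0,1],
    [0,0,0.7],
    [0,0,0.35],
    [0,0,0],
  ],
  jaw=[1,1,1,1,1,1,1,1,1,0.8],
)

```text
clock: 18.2
position: [0.4457, 0.0664, 0.0211]
ee_rot: [0.98, 0.199, -0.001, -0.001]
ft_force: [0.4, 0.6, -0.2]
grip_width: 0.856
grasp_force: 0.0
```

Request:
jog_arm(
  dr=[
    [0,0,0],
    [0,0,0],
    [0,0,0],
    [0,0,0],
    [0,0,0],
    [0,0,0],
    [0,0,0],
    [0,0,0],
  ],
  translation=[
    [0,0,0],
    [0,0,0],
    [0,0,0],
    [0,0,0],
    [0,0,0],
    [0,0,0],
    [0,0,0],
    [0,0,0],
  ],
  jaw=[0.6,0.45,0.2,0.2,0.2,0.2,0.2,0.2],
)

```text
clock: 19.0
position: [0.4465, 0.0657, 0.023]
ee_rot: [0.98, 0.199, 0.001, 0.0]
ft_force: [-0.1, 0.2, 6.6]
grip_width: 0.39
grasp_force: 42.3
```

```bash
python3 -c "
from h import *
plan(.626,-.060,.16,92.1)"
```

```text
t 19.0 pos [0.4465 0.0657 0.023 ] phi 22.94 tilt [ 0.002 -0.   ] | turn -17.29 shift [-5.29  6.99 -5.48] grip 0.39 42.3 F [-0.1  0.2  6.6]
```

Request:
jog_arm(
  dr=[
    [0,0,0],
    [0,0,0],
    [0,0,0],
    [0,0,-0.5],
    [0,0,-1],
    [0,0,-1],
    [0,0,-1],
    [0,0,-1],
    [0,0,-1],
    [0,0,-1],
  ],
  translation=[
    [0,0,-0.5],
    [0,0,-1],
    [0,0,-1],
    [0,0,-1],
    [0,0,-1],
    [0,0,-1],
    [0.6,0,0],
    [0.6,0,0],
    [0.5,0,0],
    [0.3,0,0],
  ],
  jaw=[0.2,0.2,0.2,0.2,0.2,0.2,0.2,0.2,0.2,0.2],
)

```text
clock: 20.0
position: [0.4853, 0.0969, 0.1604]
ee_rot: [0.909, 0.416, 0.0, -0.0]
ft_force: [0.1, -0.3, -0.5]
grip_width: 0.393
grasp_force: 41.5
```

Request:
jog_arm(
  dr=[
    [0,0,-1],
    [0,0,-1],
    [0,0,-1],
    [0,0,-1],
    [0,0,-1],
    [0,0,-1],
    [0,0,-1],
    [0,0,-1],
    [0,0,-1],
    [0,0,-1],
  ],
  translation=[
    [0,0,0],
    [0,0,0],
    [0,0.6,0],
    [0,0.6,0],
    [0,0.6,0],
    [-0.5,0.6,0],
    [-0.6,0.6,0],
    [-0.8,0.6,0],
    [-1,0.6,0],
    [-1,0.5,0],
  ],
  jaw=[0.2,0.2,0.2,0.2,0.2,0.2,0.2,0.2,0.2,0.2],
)

```text
clock: 21.0
position: [0.575, -0.0384, 0.1605]
ee_rot: [0.712, 0.702, 0.0, 0.0]
ft_force: [-0.3, -0.2, -1.4]
grip_width: 0.391
grasp_force: 41.5
```

```bash
python3 -c "
from h import *
plan(.626,-.060,.16,92.1)"
```

```text
t 21.0 pos [ 0.575  -0.0384  0.1605] phi 89.13 tilt [ 0.0003 -0.0001] | turn -0.74 shift [-0.94  2.01  0.02] grip 0.391 41.5 F [-0.3 -0.2 -1.4]
```

Request:
jog_arm(
  dr=[
    [0,0,-0.74],
    [0,0,0],
    [0,0,0],
    [0,0,0],
    [0,0,0],
  ],
  translation=[
    [0,0,0],
    [-0.4,0.8,0],
    [-0.3,0.8,0],
    [-0.1,0.4,0],
    [0,0,0],
  ],
  jaw=[0.2,0.2,0.2,0.2,0.2],
)

```text
clock: 21.5
position: [0.6259, -0.0557, 0.1597]
ee_rot: [0.695, 0.719, 0.0, -0.0]
ft_force: [-0.4, -0.4, -1.1]
grip_width: 0.39
grasp_force: 41.5
```

```bash
python3 -c "
from h import *
plan(.626,-.060,.0295,92.1)"
```

```text
t 21.5 pos [ 0.6259 -0.0557  0.1597] phi 91.89 tilt [-0.0001  0.0005] | turn -0.05 shift [-0.17 -0.    5.21] grip 0.39 41.5 F [-0.4 -0.4 -1.1]
```

Request:
jog_arm(
  dr=[
    [0,0,-0.05],
    [0,0,0],
    [0,0,0],
    [0,0,0],
    [0,0,0],
    [0,0,0],
    [0,0,0],
    [0,0,0],
    [0,0,0],
  ],
  translation=[
    [-0.17,0,0.5],
    [0,0,1],
    [0,0,1],
    [0,0,1],
    [0,0,0.8],
    [0,0,0.5],
    [0,0,0.3],
    [0,0,0.1],
    [0,0,0],
  ],
  jaw=[0.2,0.2,0.2,0.2,0.2,0.2,0.2,0.2,0.2],
)

```text
clock: 22.4
position: [0.6258, -0.0598, 0.03]
ee_rot: [0.694, 0.72, 0.0, 0.0]
ft_force: [0.0, -0.1, -0.4]
grip_width: 0.393
grasp_force: 41.7
```

```bash
python3 -c "
from h import *
plan(.626,-.060,.0295,92.1)"
```

```text
t 22.4 pos [ 0.6258 -0.0598  0.03  ] phi 92.11 tilt [ 0.0006 -0.0001] | turn 0.0 shift [-0.01  0.01  0.02] grip 0.393 41.7 F [ 0.  -0.1 -0.4]
```

Request:
jog_arm(
  dr=[
    [0,0,0],
    [0,0,0],
    [0,0,0],
    [0,0,0],
    [0,0,0],
    [0,0,0],
    [0,0,0],
    [0,0,0],
    [0,0,0],
    [0,0,-0.5],
  ],
  translation=[
    [0,0,0.04],
    [0,0,0],
    [0,0,0],
    [0,0,0],
    [0,0,0],
    [0,0,-0.5],
    [0,0,-1],
    [0,0,-1],
    [0,0,-1],
    [0,0,-1],
  ],
  jaw=[0.2,0.35,0.5,0.7,0.8,0.8,0.8,0.8,0.8,0.8],
)

```text
clock: 23.4
position: [0.6257, -0.0598, 0.1433]
ee_rot: [0.681, 0.732, 0.0, 0.0]
ft_force: [0.2, -0.3, -0.6]
grip_width: 0.803
grasp_force: 0.0
```

Request:
jog_arm(
  dr=[
    [0,0,-1],
    [0,0,-1],
    [0,0,-1],
    [0,0,-1],
    [0,0,-1],
    [0,0,-1],
    [0,0,-1],
    [0,0,-1],
    [0,0,-1],
    [0,0,-0.8],
  ],
  translation=[
    [0,0,-1],
    [-0.5,-0.5,-0.8],
    [-0.5,-0.6,0],
    [-0.5,-0.6,0],
    [-0.5,-0.6,0],
    [-0.5,-0.6,0],
    [-0.5,-0.6,0],
    [-0.5,-0.6,0],
    [-0.5,-0.6,0],
    [-0.5,-0.6,0],
  ],
  jaw=[1,1,1,1,1,1,1,1,1,1],
)

```text
clock: 24.4
position: [0.5519, -0.2155, 0.1873]
ee_rot: [0.395, 0.919, -0.0, 0.001]
ft_force: [0.3, -0.7, -0.5]
grip_width: 0.999
grasp_force: 0.0
```

```bash
python3 -c "
from h import *
plan(.451,-.262,.19,133.3)"
```

```text
t 24.4 pos [ 0.5519 -0.2155  0.1873] phi 133.48 tilt [ 0.0009 -0.0006] | turn 0.04 shift [ 1.41 -4.21 -0.11] grip 0.999 0.0 F [ 0.3 -0.7 -0.5]
```

Request:
jog_arm(
  dr=[
    [0,0,0],
    [0,0,0],
    [0,0,0],
    [0,0,0],
    [0,0,0],
    [0,0,0],
  ],
  translation=[
    [0.3,-0.7,0],
    [0.3,-1,0],
    [0.3,-1,0],
    [0.3,-1,0],
    [0.2,-0.5,0],
    [0,0,0],
  ],
  jaw=[1,1,1,1,1,1],
)

```text
clock: 25.0
position: [0.4506, -0.2624, 0.1869]
ee_rot: [0.397, 0.918, -0.001, 0.0]
ft_force: [-1.0, -0.0, 1.0]
grip_width: 0.999
grasp_force: 0.0
```

```bash
python3 -c "
from h import *
wrist('w_log',0)
plan(.431,-.240,.0225,133.3)"
```

```text
t 25.05 pos [ 0.4518 -0.2615  0.1868] phi 133.26 tilt [ 0.001  -0.0009] | turn -0.01 shift [ 1.2  -0.02  6.57] grip 0.998 0.0 F [ 0.5  0.6 -1.1]
```

View pics/w_log.png

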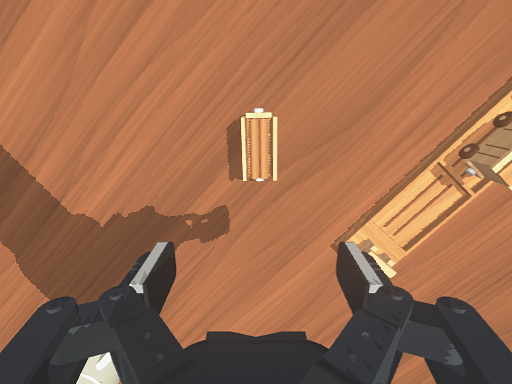

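The log wagon lies upright in view at (260,149), boards from (242,117) to (277,181), and the descent path is clear.

```bash
python3 -c "
from h import *
c=dict(np.load('w_log.npz'))
w=plane(c,[(242,117),(277,117),(277,181),(243,181)],.045);print(w.mean(0))
print(plane(c,[(259,110),(260,180)],.017))
d=(w[0]+w[1]-w[2]-w[3])/2;phi=np.degrees(np.arctan2(d[1],d[0]));print(phi,np.hypot(*d))
plan(*w.mean(0),.0225,phi)
"
```

```text
[ 0.43463928 -0.2388897 ]
[[ 0.40786313 -0.21133197]
 [ 0.46283858 -0.26769379]]
133.93047650427238 0.06613153557531044
t 25.05 pos [ 0.4518 -0.2615  0.1868] phi 133.26 tilt [ 0.001  -0.0009] | turn -0.17 shift [1.13 0.13 6.57] grip 0.998 0.0 F [ 0.5  0.6 -1.1]
```

Request:
jog_arm(
  dr=[
    [0,0,-0.17],
    [0,0,0],
    [0,0,0],
    [0,0,0],
    [0,0,0],
    [0,0,0],
    [0,0,0],
    [0,0,0],
    [0,0,0],
    [0,0,0],
  ],
  translation=[
    [0.55,0.07,0],
    [0.55,0.08,0.5],
    [0,0,1],
    [0,0,1],
    [0,0,1],
    [0,0,1],
    [0,0,1],
    [0,0,0.7],
    [0,0,0.35],
    [0,0,0],
  ],
  jaw=[1,1,1,1,1,1,1,1,1,0.8],
)

```text
clock: 26.05
position: [0.4358, -0.2378, 0.0216]
ee_rot: [0.39, 0.921, 0.0, -0.001]
ft_force: [-0.7, 1.0, 0.4]
grip_width: 0.861
grasp_force: 0.0
```

Request:
jog_arm(
  dr=[
    [0,0,0],
    [0,0,0],
    [0,0,0],
    [0,0,0],
    [0,0,0],
    [0,0,0],
    [0,0,0],
    [0,0,0],
  ],
  translation=[
    [0,0,0],
    [0,0,0],
    [0,0,0],
    [0,0,0],
    [0,0,0],
    [0,0,0],
    [0,0,0],
    [0,0,0],
  ],
  jaw=[0.6,0.45,0.2,0.2,0.2,0.2,0.2,0.2],
)

```text
clock: 26.85
position: [0.4363, -0.2392, 0.0234]
ee_rot: [0.391, 0.92, -0.0, 0.001]
ft_force: [-0.8, 0.8, 7.6]
grip_width: 0.412
grasp_force: 41.1
```

```bash
python3 -c "
from h import *
plan(.630,-.164,.16,92.1)"
```

```text
t 26.85 pos [ 0.4363 -0.2392  0.0234] phi 133.99 tilt [ 0.0018 -0.0011] | turn 10.47 shift [ 2.72  7.85 -5.46] grip 0.412 41.1 F [-0.8  0.8  7.6]
```

Request:
jog_arm(
  dr=[
    [0,0,0],
    [0,0,0],
    [0,0,0],
    [0,0,0.97],
    [0,0,1],
    [0,0,1],
    [0,0,1],
    [0,0,1],
    [0,0,1],
    [0,0,1],
  ],
  translation=[
    [0,0,-0.5],
    [0,0,-1],
    [0,0,-1],
    [0,0,-1],
    [0,0,-1],
    [0,0,-1],
    [0,0,0],
    [0,0.2,0],
    [0,0.4,0],
    [0,0.6,0],
  ],
  jaw=[0.2,0.2,0.2,0.2,0.2,0.2,0.2,0.2,0.2,0.2],
)

```text
clock: 27.85
position: [0.4628, -0.2275, 0.1608]
ee_rot: [0.603, 0.798, -0.0, 0.0]
ft_force: [-0.4, -0.9, -0.5]
grip_width: 0.411
grasp_force: 40.4
```

Request:
jog_arm(
  dr=[
    [0,0,1],
    [0,0,1],
    [0,0,1],
    [0,0,0.5],
    [0,0,0],
    [0,0,0],
    [0,0,0],
  ],
  translation=[
    [0.2,0.8,0],
    [0.3,0.9,0],
    [0.3,1,0],
    [0.3,1,0],
    [0.3,1,0],
    [0.2,0.6,0],
    [0,0,0],
  ],
  jaw=[0.2,0.2,0.2,0.2,0.2,0.2,0.2],
)

```text
clock: 28.55
position: [0.5902, -0.1689, 0.1604]
ee_rot: [0.693, 0.721, 0.001, -0.0]
ft_force: [-0.7, 0.4, -0.9]
grip_width: 0.415
grasp_force: 40.4
```

```bash
python3 -c "
from h import *
plan(.630,-.164,.16,92.1)"
```

```text
t 28.55 pos [ 0.5902 -0.1689  0.1604] phi 92.25 tilt [0.0008 0.0012] | turn 0.04 shift [0.14 1.6  0.02] grip 0.415 40.4 F [-0.7  0.4 -0.9]
```

Request:
jog_arm(
  dr=[
    [0,0,0.04],
    [0,0,0],
    [0,0,0],
    [0,0,0],
    [0,0,0],
    [0,0,0],
    [0,0,0],
    [0,0,0],
    [0,0,0],
  ],
  translation=[
    [0.07,0.8,0],
    [0.07,0.8,0.4],
    [0,0,1],
    [0,0,1],
    [0,0,1],
    [0,0,0.8],
    [0,0,0.5],
    [0,0,0.4],
    [0,0,0],
  ],
  jaw=[0.2,0.2,0.2,0.2,0.2,0.2,0.2,0.2,0.2],
)

```text
clock: 29.45
position: [0.628, -0.166, 0.0317]
ee_rot: [0.695, 0.719, -0.0, -0.001]
ft_force: [-0.1, 0.2, 0.2]
grip_width: 0.414
grasp_force: 40.6
```

```bash
python3 -c "
from h import *
plan(.630,-.164,.0295,92.1)"
```

```text
t 29.45 pos [ 0.628  -0.166   0.0317] phi 91.93 tilt [-0.0013  0.0002] | turn -0.04 shift [0.08 0.08 0.09] grip 0.414 40.6 F [-0.1  0.2  0.2]
```

Last release: lift, then back away toward the robot for a check picture.

Request:
jog_arm(
  dr=[
    [0,0,0],
    [0,0,0],
    [0,0,0],
    [0,0,0],
    [0,0,0],
    [0,0,0],
    [0,0,0],
    [0,0,0],
    [0,0,0],
    [0,0,0],
  ],
  translation=[
    [0.08,0.08,0.06],
    [0,0,0.03],
    [0,0,0],
    [0,0,0],
    [0,0,0],
    [0,0,0],
    [0,0,-0.5],
    [0,0,-1],
    [0,0,-1],
    [0,0,-1],
  ],
  jaw=[0.2,0.2,0.35,0.5,0.7,0.8,0.8,0.8,0.8,0.8],
)

```text
clock: 30.45
position: [0.6308, -0.1636, 0.1196]
ee_rot: [0.695, 0.719, 0.0, 0.0]
ft_force: [-0.1, -1.0, -0.5]
grip_width: 0.801
grasp_force: 0.0
```

Request:
jog_arm(
  dr=[
    [0,0,0],
    [0,0,0],
    [0,0,0],
    [0,0,0],
    [0,0,0],
    [0,0,0],
    [0,0,0],
    [0,0,0],
    [0,0,0],
    [0,0,0],
  ],
  translation=[
    [0,0,-1],
    [0,0,-1],
    [0,0,-1],
    [-1,0,-1],
    [-1,-0.4,0],
    [-1,-0.4,0],
    [-1,-0.4,0],
    [-1,-0.4,0],
    [-1,-0.4,0],
    [0,0,0],
  ],
  jaw=[0.8,0.8,0.8,0.8,0.8,0.8,0.8,0.8,0.8,0.8],
)

```text
clock: 31.45
position: [0.5836, -0.3204, 0.2184]
ee_rot: [0.697, 0.717, -0.001, 0.001]
ft_force: [-0.5, 0.0, 0.4]
grip_width: 0.801
grasp_force: 0.0
```

```bash
python3 - <<'E'
from h import *
from workcell import optics
a=optics.camera("top")["color"][120:260,90:430,::-1]; b=optics.camera("scene")["color"][120:330,60:400,::-1]
im=np.vstack([a,b]); cv2.imwrite("pics/fin.png",cv2.resize(im,None,fx=1.7,fy=1.7,interpolation=cv2.INTER_CUBIC))
plan(.5,-.3,.2,92)
E
```

```text
t 31.55 pos [ 0.5857 -0.3156  0.2184] phi 91.89 tilt [ 0.0008 -0.0001] | turn -0.03 shift [ 0.74 -3.4   0.74] grip 0.8 0.0 F [ 1.   1.1 -0.2]
```

View pics/fin.png

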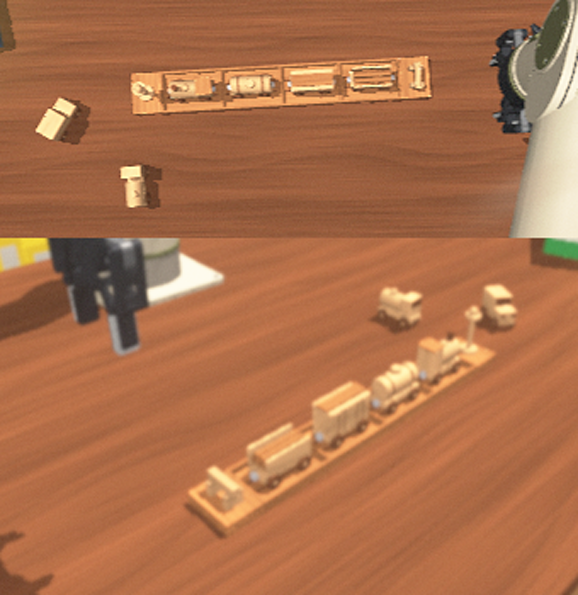

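The picture shows all four pieces in order from signal to buffer, with the van and lorry untouched. The log wagon looks close to its divider at (347,77), so I'll zoom in there.

```bash
python3 - <<'E'
from h import *
from workcell import optics
c=optics.camera("top"); d=optics.camera("scene")
a=cv2.resize(c["color"][148:190,165:350,::-1],None,fx=4,fy=4,interpolation=cv2.INTER_NEAREST)
b=cv2.resize(d["color"][185:320,160:345,::-1],None,fx=3,fy=3,interpolation=cv2.INTER_CUBIC)
b=np.pad(b,((0,0),(0,a.shape[1]-b.shape[1]),(0,0)))
cv2.imwrite("pics/fin2.png",np.vstack([a,b]))
C=np.array([.624,-.008]);yv=np.array([-.037,.999])
for n,t in dict(eng=156,tank=52,box=-52,log=-156).items():
    # expected coupling ends at z=.023 and divider edges at z=.016, crop px
    P=[np.r_[C+yv*(t+e)/1000,z] for e,z in ((50,.016),(40,.023),(-40,.023),(-50,.016))]
    print(n,((proj(c,P)-[165,148])*4).round().tolist())
E
```

```text
eng [[81.0, 103.0], [93.0, 101.0], [202.0, 95.0], [216.0, 95.0]]
tank [[221.0, 95.0], [234.0, 93.0], [342.0, 86.0], [356.0, 86.0]]
box [[361.0, 86.0], [375.0, 84.0], [483.0, 78.0], [496.0, 78.0]]
log [[501.0, 78.0], [515.0, 76.0], [624.0, 69.0], [636.0, 70.0]]
```

View pics/fin2.png

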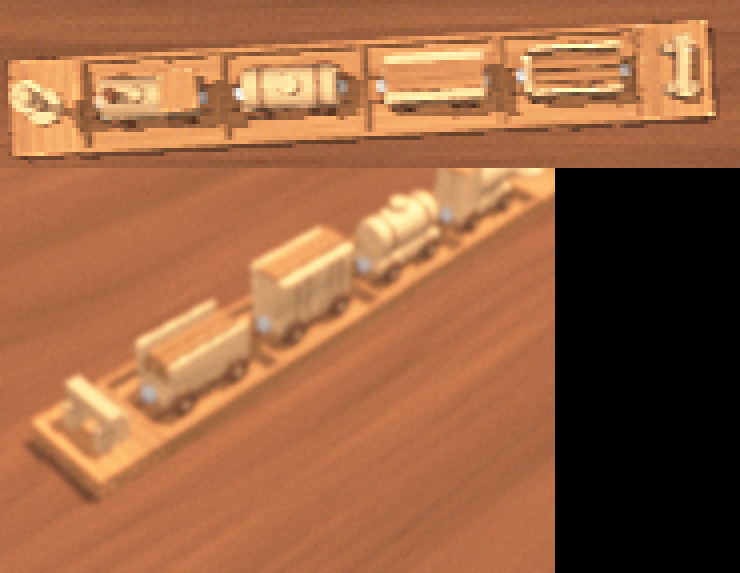

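The zoomed view shows every piece with both coupling buttons clear of the dividers. The log wagon's are at (518,75) and (626,70), as expected, and all four stand level in their bays.

```bash
python3 -c "
from workcell import manip
print(manip.hand_in())"
```

```text
the job is handed in; nothing more can be done
None
```

The train is back in its tray in order from the signal: engine, tank wagon, box wagon, then log wagon by the buffer stop; the van and lorry were not touched, and the job was handed in at about 32 s.

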